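# Prop the sprung catch open with a steel weight and free the sample

## Robot

A 7-joint arm with a two-finger parallel gripper is mounted at the origin on a cart in front of the work surface, level with it; the furniture and walls round the work are solid. World frame = base frame: x ahead of the robot, y to its left, z up, the work surface at z = 0. Lengths are in m, angles in rad, forces in N, time in s.
With the tool pointing down it reaches from about 0.425 to 0.825 m from the base axis. Payload 3.6 kg.
Tool frame: the origin (TCP) lies midway between the tips of the shut fingers; the grasp point (between the pads) lies 19 mm behind it; z points along the fingers, y is the line along which they close (so a half turn about z gives the same grasp; the last joint's range is limited). The gripper opens to 85 mm and grips with 20 to 120 N. Pads are 22 mm wide; open, the fingers measure 114 mm over their backs; the gripper's body (76 mm by 85 mm) begins 54 mm behind the grasp point. The pads swing forward as they close: fully open they stand 13 mm farther back than shut.
Start: joints at [1.288, 0.615, -0.013, 1.423, 0.008, 1.103, -0.04], TCP at [0.165, -0.629, 0.231] pointing down, gripper open.
Joint ranges: [-3.12, 3.12], [-0.3, 2.06], [-1.34, 1.32], [0.26, 2.42], [-1.36, 4.5], [0.01, 1.98], [-2.84, 2.84]. Speed limits (rad/s): [2.79, 2.79, 3.14, 3.14, 3.14, 3.14, 3.14].

## Interface

Orientations are given as [roll, pitch, yaw] about the fixed x, y, z axes, in that order (R = Rz(yaw) Ry(pitch) Rx(roll)).
In Python, from cell import arm, vision, nets gives the robot as it stands.
- The arm moves only by the tool move_arm, never from a script. Its argument "series" is a list of rows, each a list of 7 numbers: the shift along the tool's x, y, z each as a share of 4 cm, from -1 to 1, then the turn, a rotation vector about the tool's x, y, z each as a share of 4 degrees, from -1 to 1, then the gripper's target within -1 to 1 (fully open at 1, half-way at 0, shut at -1). In form: [[x, y, z, wx, wy, wz, hand], ...]. A call has 1 to 5 rows; each row shifts and turns the commanded pose from where the row before left it, along the tool's axes as they then stand; what a row does not reach is not made up. A row lasts 1/10 s, in which the tool goes at most 50 mm and 8.59 degrees, less where a joint would pass 70% of its speed; a pose out of reach is approached as far as the arm can. A call with a number of a shift or a turn outside -1 to 1 is refused whole. A call with a gripper value outside its range is refused whole. The fingers move at their own pace and stop on an object; the grip force is fixed at half the most. Time passes only in rows, so rows that do not move let the fingers close. It gives the time, the measured TCP pose, the force, the opening and the grip force at its end, in the units of the state.
- arm.sense(): the state, without advancing time (a new reading comes with each control period).
- vision.read_camera(name): name is "scene" or "top" or "wrist"; returns a dict with "pixels" (384x512x3 uint8, red, green, blue), "fx", "fy", "cx", "cy" (pixels), "T" (4x4, takes a point from camera to world coordinates). Camera axes: x right, y down, z forward; pixel columns grow to the right and rows downward; lengths in m; the calibration is good to about 2 mm. A picture is of the moment at which its call begins. There is no depth.
- arm.job_done(): hands the job in; it is judged then, once.
Trained networks look in the newest picture that a camera, given by its name, has taken for a name from the list of things; names that differ only in an ending like _2 or _b are one class to them, and where a whole thing is asked for, a point or a joint stands for the part that bears it (a point fixed in the world has none). Each returns a list of dicts, best first, with "p" (0 to 1); they miss things now and then, are a little off and sometimes report something else, mostly with a low value. They report only what shows in the picture. A call takes as long as a camera call. They do not tell look-alikes from the thing itself.
- nets.recognise(camera, target): "box" ([centre column, centre row, width, height] in pixels, round what is visible of it).
- nets.masks_of(camera, target): "mask" (384x512 bool, what is visible of it) and "box" ([centre column, centre row, width, height] in pixels, round what is visible of it).
- nets.pinpoint(camera, target): "point" ([column, row] in pixels: a listed point, or the origin of a listed thing).
The state is a dict: "clock": time; "joints": joint angles; "dq": joint speeds; "effort": joint torques, N m; "tcp_pos": TCP position; "tool_rot": TCP orientation; "wrist_force": force on the tool from outside, world axes, zero at the start; "wrist_torque": the same for the moment, N m; "opening": finger opening in m; "finger_force": force on a finger pad.
Only numpy, scipy, OpenCV 4.12 (cv2) and the standard library are available. Lean on these libraries where they do the work, as an engineer would, in place of code of your own. Each camera call takes 0.05 s, during which the arm holds its last target. There are 200 camera calls.

## Task

The red resin sample is locked in the fixture by the yellow sprung catch. First wedge the catch open with the steel weight: push the weight straight down into the gap between the metal stop block and the catch's sloping heel until it sits flat on the fixture's plate, and let go of it. Then, with the weight left there holding the catch open, lift the red sample out and set it flat on the middle of the round white sample carrier.

Things in the scene. Friction and masses are not known exactly. Their poses are not given: they have to be found in the camera images.
- fixture: Fixed spring-catch fixture lying flat on the bench, turned only about the vertical: dark plate 155 x 150 x 8 mm, origin at its underside, z up. Own +x points to the rear block with black spring barrels, +y to the side of the sample's cup (cup floor z 16 mm, rim 42 mm across, top z 20 mm), -y to the side of the gap for the prop. Fingers have room on the +y and -y sides of sample and prop.
- gap (a point): Where the propping weight ends up: point on the plate's top (z 8 mm), axes as the fixture's. The stop block (24 mm wide in y, 26 mm high) has its upright face at x -21 mm. Opposite is the catch's heel, 24 mm wide: shut, its foot is at x +8 mm up to 6 mm high, then slopes back to x +29 mm at 40 mm high. Pressed straight down centred at about x +3, y 0 mm, the weight pushes the heel back.
- catch (a joint): Slide of the yellow catch along the fixture's own +x in m: 0 shut, 0.026 fully back. Springs push it shut: 5 N at 0, 8 N at 0.013; pressing the weight in takes some 3 to 10 N. Shut, its 20 mm wide nose reaches 8 mm over the sample, 1.5 mm above it, and blocks lifting. With the weight against the stop it reads about 0.013 and the nose (top 44 mm above the bench) is 5 mm clear of the sample.
- steel_weight: Loose turned steel weight, the prop: bare grey metal disc with a bore, 42 mm diameter, 24 mm high, about 0.24 kg, standing flat on the bench; origin at the centre of its underside, z up. Grip it across the rim.
- red_mount: Red round resin-mounted sample, 30 mm diameter, 18 mm high, about 18 g, flat in the fixture's cup (the black and the blue one on the bench are bystanders); origin at the centre of its underside, z up. In the cup its upper 14 mm stand free above the rim.
- carrier: Loose round white sample carrier, a plain disc 52 mm in diameter and 20 mm high, lying flat on the bench; origin at the centre of its underside, z up; the sample is to be set on its flat top.
Mind the look-alikes: they are no part of the job. There is more than one size of the red_mount; the one meant has the size given above.

How it is judged:
On the way, in this order (a step that is already met when the one before it is completed fails the run):
1. the weight stands flat in the gap and holds the catch open by itself, the robot touching neither it nor the fixture, the red sample still in its cup (value of joint catch above 0.01 m and z of steel_weight in the frame of gap below 0.005 m and y of steel_weight in the frame of gap between -0.015 and 0.015 m and angle between steel_weight's own z axis and vertical below 0.15 rad and contact force between each of the fingers, the arm and steel_weight below 0.1 N and contact force between each of the fingers, the arm and fixture below 0.1 N and z of red_mount in the frame of fixture below 0.02 m), for 0.2 s.
2. the red sample is lifted clear of the cup while the weight holds the catch open (value of joint catch above 0.01 m and z of steel_weight in the frame of gap below 0.005 m and z of red_mount in the frame of fixture above 0.032 m), for 0.1 s.
At the end, for the whole second after the job is handed in: The steel weight stands flat on the plate in the gap (within 15 mm of its middle sideways), holding the catch back over 10 mm; the red sample lies flat and still on the carrier, right way up, centred within 13 mm; the carrier lies flat on the bench (value of joint catch above 0.01 m and z of steel_weight in the frame of gap below 0.005 m and y of steel_weight in the frame of gap between -0.015 and 0.015 m and angle between each of steel_weight, red_mount, carrier's own z axis and vertical below 0.15 rad and horizontal distance between red_mount and carrier below 0.013 m and z of red_mount in the frame of carrier between 0.017 and 0.023 m and linear speed of red_mount below 0.02 m/s and height (world z) of carrier below 0.005 m); the robot touches nothing.
It also fails if it takes over 50 s, if anything falls off the work surface, if the arm or the gripper's body presses on something with over 40 N, if the wrist force passes 120 N, or if a joint passes its speed limit or range.

## Working session

There is one attempt and no reset: what is moved stays moved. The work goes in short steps, Python scripts to look and compute and a tool call to move; the robot and the scene stay as the last step left them, time stands still between calls to the robot, and variables do not carry over. Pictures are saved under pics/ and viewed, at most 10 in all, crops included, and the job is handed in when it is done.

Besides the shell and the picture viewer there is one more tool, called after "Emit:" as name(argument=value, ...) on one line, values as JSON. move_arm: Moves the arm, as the interface text tells. Its arguments: {"type":"object","properties":{"series":{"type":"array","items":{"type":"array","items":{"type":"number","minimum":-1,"maximum":1}}}},"required":["series"]}

```bash
mkdir -p pics; ls; cat > h.py <<'E'
import numpy as np, cv2
from cell import arm, vision, nets
def save(c,n,box=None,s=1):
    im=vision.read_camera(c); p=im["pixels"]
    if box: p=p[box[1]:box[3],box[0]:box[2]]
    if s!=1: p=cv2.resize(p,None,fx=s,fy=s,interpolation=cv2.INTER_CUBIC)
    cv2.imwrite("pics/"+n,p[:,:,::-1]); return im
def ray(im,px,z):
    T=np.array(im["T"]); d=T[:3,:3]@np.array([(px[0]-im["cx"])/im["fx"],(px[1]-im["cy"])/im["fy"],1]); o=T[:3,3]
    return o+d*(z-o[2])/d[2]
def proj(im,P):
    T=np.array(im["T"]); c=T[:3,:3].T@(np.array(P)-T[:3,3])
    return [im["cx"]+im["fx"]*c[0]/c[2],im["cy"]+im["fy"]*c[1]/c[2]]
E
python3 - <<'E'
from h import *
ims=[vision.read_camera(c)["pixels"] for c in("scene","top","wrist")]
cv2.imwrite("pics/a.png",cv2.resize(np.vstack([np.hstack(ims[:2]),np.hstack([ims[2],ims[2]*0])]),(800,600))[:,:,::-1])
im=vision.read_camera("top"); cv2.imwrite("pics/top.png",cv2.resize(im["pixels"],(800,600))[:,:,::-1])
print(im["T"],im["fx"])
for c in("top","scene"):
  im=vision.read_camera(c)
  for t,z in(("fixture",0),("gap",.008),("catch",.03),("steel_weight",0),("red_mount",0.016),("carrier",0)):
    for r in nets.pinpoint(c,t): print(c,t,round(r["p"],2),np.round(r["point"]),np.round(ray(im,r["point"],z),3))
s=arm.sense();print(s)
E
```

```text
pics
[[ 2.95044894e-02 -9.87195657e-01  1.56761667e-01  3.38204259e-01]
 [-9.99552475e-01 -2.99130190e-02 -2.46980245e-04 -2.09450968e-01]
 [ 4.93303255e-03 -1.56684225e-01 -9.87636430e-01  9.50760851e-01]
 [ 0.00000000e+00  0.00000000e+00  0.00000000e+00  1.00000000e+00]] 489.4748034214873
top fixture 0.96 [297. 200.] [ 0.481 -0.302  0.   ]
top gap 0.63 [319. 215.] [ 0.453 -0.344  0.008]Traceback (most recent call last):
  File "<stdin>", line 9, in <module>
ValueError: it knows: carrier, fixture, gap, red_mount, steel_weight
```

```bash
python3 - <<'E'
from h import *
for c in("top","scene"):
  im=vision.read_camera(c)
  for t,z in(("fixture",0),("gap",.008),("steel_weight",0),("red_mount",0.0),("carrier",0)):
    for r in nets.pinpoint(c,t): print(c,t,round(r["p"],2),np.round(r["point"]),np.round(ray(im,r["point"],z),3))
s=arm.sense();print(s)
E
```

```text
top fixture 0.59 [297. 202.] [ 0.477 -0.301  0.   ]
top steel_weight 0.6 [196. 142.] [ 0.593 -0.097  0.   ]
top red_mount 0.69 [320. 265.] [ 0.357 -0.347  0.   ]
top red_mount 0.63 [276. 207.] [ 0.467 -0.26   0.   ]
top red_mount 0.53 [232. 208.] [ 0.463 -0.175  0.   ]
top carrier 0.87 [182. 191.] [ 0.492 -0.074  0.   ]
scene fixture 0.65 [298. 188.] [ 0.476 -0.305  0.   ]
scene gap 0.58 [320. 180.] [ 0.455 -0.349  0.008]
scene steel_weight 0.71 [289. 198.] [ 0.468 -0.27   0.   ]
scene steel_weight 0.55 [179. 210.] [ 0.59  -0.086  0.   ]
scene red_mount 0.91 [354. 210.] [ 0.356 -0.337  0.   ]
scene red_mount 0.61 [256. 226.] [ 0.457 -0.168  0.   ]
scene carrier 0.65 [203. 238.] [ 0.5   -0.076  0.   ]
{'clock': 0.95, 'joints': array([ 1.28747789,  0.61490415, -0.01261283,  1.42340481,  0.00808872,
        1.10342174, -0.04043668]), 'dq': array([ 0.00105136,  0.0010658 ,  0.00095184, -0.0008878 ,  0.0014644 ,
       -0.00063459, -0.00211104]), 'effort': array([-2.00846771e-04, -4.69105124e+01,  2.59486903e-01, -1.71341962e+01,
        1.01414332e-02,  1.72262091e-03, -1.29812715e-06]), 'tcp_pos': array([ 0.16512549, -0.62863682,  0.23129288]), 'tool_rot': array([-3.14150330e+00, -5.14915531e-05,  2.56829483e-01]), 'wrist_force': array([ 1.25115963,  0.76298587, -0.47753519]), 'wrist_torque': array([-0.01175643,  0.03125718, -0.02425406]), 'finger_force': 0.0, 'opening': 0.08538187855205782}
```

View pics/top.png

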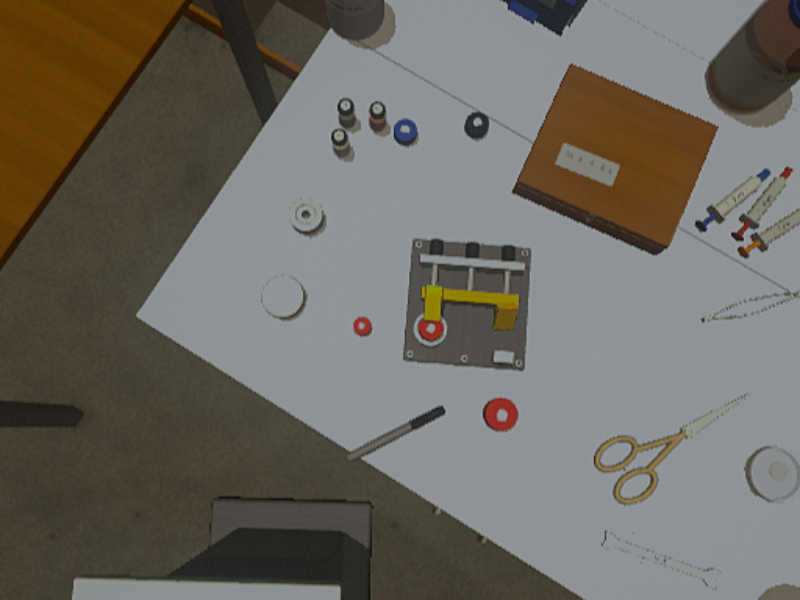

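View pics/a.png

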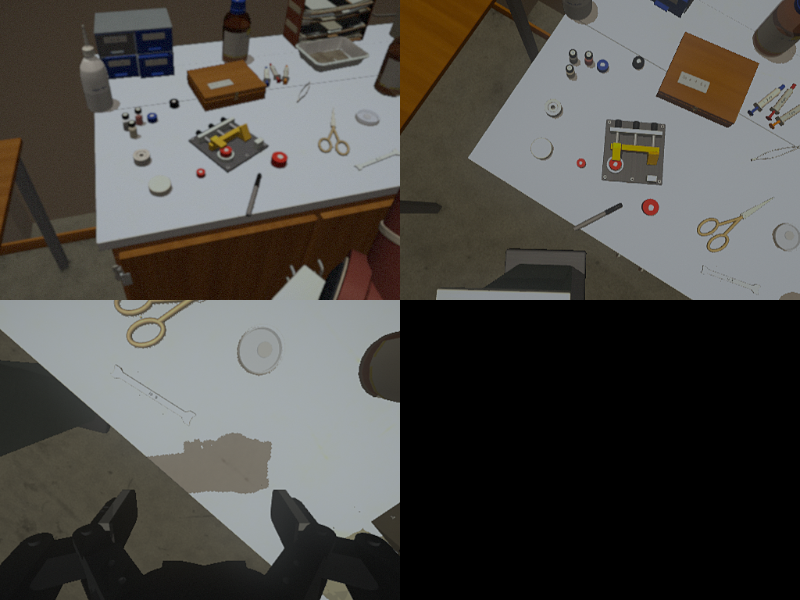

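Candidates for the red sample (top view, 800x600): small red (362,326), in-cup red (431,327) and large red (501,414). The one in the cup under the yellow nose is the one meant. The weight is the grey ring at (306,215). The carrier is the white disc at (283,297), not the dish at (773,473). I'll check with a crop and measure.

```bash
python3 - <<'E'
from h import *
from scipy.optimize import least_squares
im=save("top","crop.png",(160,110,360,260),4)
hc=[(.0775,.075),(.0775,-.075),(-.0775,-.075),(-.0775,.075)]
m=[r for r in nets.masks_of("top","fixture")][0]["mask"].astype(np.uint8)
m=cv2.morphologyEx(m,cv2.MORPH_CLOSE,np.ones((5,5)))
c=max(cv2.findContours(m,0,2)[0],key=cv2.contourArea)
q=cv2.boxPoints(cv2.minAreaRect(c)); print(q)
ap=cv2.approxPolyDP(cv2.convexHull(c),5,True)[:,0]; print(ap.tolist())
print([np.round(ray(im,p,.008),4).tolist() for p in ap])
for t in("red_mount","carrier","steel_weight"):
  for cam in("top","scene"):
    k=vision.read_camera(cam)
    for r in nets.masks_of(cam,t):
      b=r["box"]; mm=r["mask"]; M=cv2.moments(mm.astype(np.uint8)); p=(M["m10"]/M["m00"],M["m01"]/M["m00"])
      print(cam,t,round(r["p"],2),np.round(b,1),np.round(p,1),"top-z",{z:np.round(ray(k,p,z),4)[:2].tolist() for z in(.012,.015,.02,.034)})
E
```

```text
[[256.4986  231.85123]
 [263.00366 151.62192]
 [342.2395  158.04645]
 [335.73444 238.27576]]
[[265, 153], [339, 160], [334, 237], [258, 230]]
[[0.5729, -0.2359, 0.008], [0.5632, -0.3823, 0.008], [0.411, -0.3728, 0.008], [0.4201, -0.2262, 0.008]]
top red_mount 0.56 [319.8 264.6  22.5  20.1] [319.9 265.3] top-z {0.012: [0.3562, -0.3455], 0.015: [0.3561, -0.3451], 0.02: [0.356, -0.3444], 0.034: [0.3558, -0.3423]}
top red_mount 0.55 [275.4 211.6  13.9  13.7] [275.2 211.3] top-z {0.012: [0.4568, -0.2584], 0.015: [0.4565, -0.2583], 0.02: [0.4558, -0.258], 0.034: [0.4541, -0.2573]}
top red_mount 0.5 [232.2 207.2   6.5  12.7] [231.4 208.7] top-z {0.012: [0.4594, -0.1736], 0.015: [0.459, -0.1737], 0.02: [0.4584, -0.1739], 0.034: [0.4566, -0.1745]}
scene red_mount 0.8 [358.4 205.2  23.4  23.7] [357.2 204.1] top-z {0.012: [0.356, -0.3444], 0.015: [0.3544, -0.3416], 0.02: [0.3517, -0.3369], 0.034: [0.3441, -0.3237]}
scene red_mount 0.72 [290.5 194.8  15.6  13.5] [289.3 195. ] top-z {0.012: [0.4645, -0.2665], 0.015: [0.4624, -0.2641], 0.02: [0.4588, -0.26], 0.034: [0.4488, -0.2486]}
scene red_mount 0.68 [256.6 222.2  10.2  15. ] [256.9 221.9] top-z {0.012: [0.4547, -0.1685], 0.015: [0.4526, -0.1666], 0.02: [0.4491, -0.1633], 0.034: [0.4393, -0.1541]}
top carrier 0.87 [179.7 191.6  32.6  23.9] [180.8 190.5] top-z {0.012: [0.492, -0.0741], 0.015: [0.4915, -0.0745], 0.02: [0.4907, -0.0752], 0.034: [0.4884, -0.0773]}
scene carrier 0.91 [203.7 238.7  29.5  25.5] [204.3 238. ] top-z {0.012: [0.4901, -0.0716], 0.015: [0.4879, -0.0701], 0.02: [0.4841, -0.0676], 0.034: [0.4735, -0.0606]}
top steel_weight 0.94 [198.9 141.2  20.1  26.8] [196.  138.5] top-z {0.012: [0.5972, -0.0987], 0.015: [0.5964, -0.0991], 0.02: [0.595, -0.0997], 0.034: [0.5911, -0.1013]}
scene steel_weight 0.66 [180.4 204.6  28.9  22.5] [181.5 202.1] top-z {0.012: [0.5947, -0.0971], 0.015: [0.5919, -0.0954], 0.02: [0.5873, -0.0927], 0.034: [0.5744, -0.0852]}
```

View pics/crop.png

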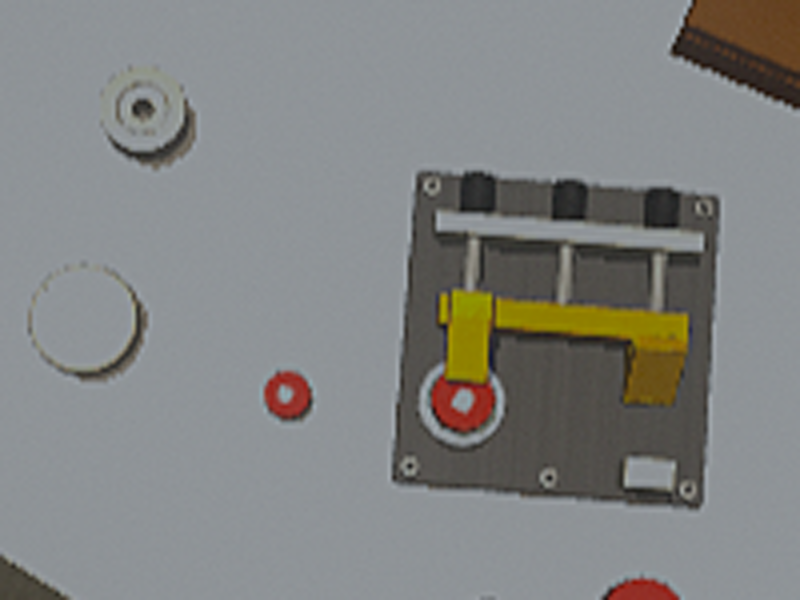

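The crop shows the cup with the 30 mm red sample at about (461,402), under the yellow nose. The heel is at (655,370), the stop block at (650,473), the bored weight at (145,108) and the carrier at (84,320). Next I compute the poses.

```bash
python3 - <<'E'
from h import *
im=vision.read_camera("top")
f=lambda u,v,z:ray(im,(160+u/4-.375,110+v/4-.375),z)[:2]
C=np.array([f(*p,.008) for p in((418,172),(719,197),(703,508),(392,483))])
c=C.mean(0); ex=(C[0]+C[1]-C[2]-C[3]); ey=(C[0]+C[3]-C[1]-C[2])
print(C,c,np.linalg.norm(ex)/2,np.linalg.norm(ey)/2,"yaw",np.arctan2(ex[1],ex[0]),np.arctan2(-ey[0],ey[1]))
y=np.arctan2(ex[1],ex[0]);R=np.array([[np.cos(y),-np.sin(y)],[np.sin(y),np.cos(y)]])
for n,p in dict(cup=(461,402,.02),stopL=(624,457,.034),stopR=(677,462,.034),stoplowL=(624,488,.034),heeltopL=(632,338,.048),heeltopR=(687,342,.048),heelfootL=(626,400,.014),heelfootR=(672,405,.014)).items():
    w=f(*p); print(n,np.round(w,4),np.round(R.T@(w-c),4))
print("weight",f(145,108,.024),f(143,110,.024),"carrier",f(84,320,.02))
g=vision.read_camera("top");
for cam in("top","scene"):
  k=vision.read_camera(cam); print(cam,[ (round(r["p"],2),np.round(ray(k,r["point"],.008),4)) for r in nets.pinpoint(cam,"gap")])
E
```

```text
[[ 0.57357678 -0.23414096]
 [ 0.56547565 -0.38304062]
 [ 0.41176228 -0.37549265]
 [ 0.41932577 -0.22548078]] [ 0.49253512 -0.30453875] 0.1541953095350097 0.149660852347009 yaw -0.05258145206565113 -0.05235763556622992
cup [ 0.4581 -0.2573] [-0.0369  0.0454]
stopL [ 0.4326 -0.3337] [-0.0583 -0.0323]
stopR [ 0.431  -0.3586] [-0.0586 -0.0573]
stoplowL [ 0.418  -0.3338] [-0.0729 -0.0332]
heeltopL [ 0.487  -0.3351] [-0.0039 -0.0308]
heeltopR [ 0.4859 -0.3608] [-0.0036 -0.0565]
heelfootL [ 0.4623 -0.3371] [-0.0285 -0.0342]
heelfootR [ 0.4605 -0.3594] [-0.0291 -0.0564]
weight [ 0.59755519 -0.09966735] [ 0.59651841 -0.09873936] carrier [ 0.49244509 -0.07478307]
top [(0.84, array([ 0.4517, -0.3365,  0.008 ]))]
scene [(0.8, array([ 0.4576, -0.345 ,  0.008 ]))]
```

Emit:
move_arm(series=[[1,0,0,0,0,1,0.6],[1,0,0,0,0,1,0.6],[1,-0.6,0,0,0,1,0.6],[0.8,-0.9,0,0,0,1,0.6],[0.7,-1,0,0,0,0.6,0.6]])

```text
clock: 2.45
tcp_pos: [0.3409, -0.5044, 0.2311]
tool_rot: [3.142, -0.001, -0.066]
wrist_force: [0.9, -1.1, 0.3]
opening: 0.0685
finger_force: 0.0
```

Emit:
move_arm(series=[[0.53,-0.95,0,0,0,-0.2,0.4],[0.53,-0.95,0,0,0,0,0.4],[0.53,-0.95,0,0,0,0,0.4],[0.53,-0.95,0,0,0,0,0.4],[0.53,-0.95,0,0,0,0,0.4]])

```text
clock: 2.95
tcp_pos: [0.456, -0.3201, 0.2316]
tool_rot: [3.141, -0.001, -0.05]
wrist_force: [0.1, 0.2, 0.1]
opening: 0.0597
finger_force: 0.0
```

Emit:
move_arm(series=[[0.53,-0.95,0,0,0,0,0.4],[0.53,-0.95,0.5,0,0,0,0.4],[0.53,-0.95,0.5,0,0,0,0.4],[0.53,-0.95,0.5,0,0,0,0.4],[0.53,-0.95,0.5,0,0,0,0.4]])

```text
clock: 3.45
tcp_pos: [0.5716, -0.1357, 0.1509]
tool_rot: [3.141, -0.001, -0.05]
wrist_force: [0.2, -0.3, -0.5]
opening: 0.0598
finger_force: 0.0
```

```bash
python3 - <<'E'
from h import *
im=save("wrist","w1.png")
print(im["T"],im["fx"])
for t,z in(("steel_weight",.02),("carrier",.015)):
  for r in nets.masks_of("wrist",t):
    M=cv2.moments(r["mask"].astype(np.uint8)); p=(M["m10"]/M["m00"],M["m01"]/M["m00"])
    print(t,r["p"],r["box"],p,ray(im,p,z),ray(im,p,.024))
  for r in nets.pinpoint("wrist",t): print(t,r["p"],r["point"],ray(im,r["point"],0))
E
```

```text
[[-5.00735550e-02 -9.54402703e-01 -2.94292574e-01  6.45726697e-01]
 [-9.98745525e-01  4.78130035e-02  1.48759417e-02 -1.40372089e-01]
 [-1.26627101e-04  2.94668283e-01 -9.55599596e-01  2.92556644e-01]
 [ 0.00000000e+00  0.00000000e+00  0.00000000e+00  1.00000000e+00]] 294.66387343097347
steel_weight 0.63 [219.3, 157.4, 50.7, 49.5] (220.21058823529413, 156.33352941176472) [ 0.59661398 -0.0998979   0.02      ] [ 0.59733475 -0.10049189  0.024     ]
steel_weight 0.88 [221.2, 153.0] [ 0.59631993 -0.09822168  0.        ]
steel_weight 0.37 [205.6, 246.1] [ 0.49399235 -0.07174809  0.        ]
carrier 0.63 [212.4, 252.9, 41.0, 56.5] (214.67464114832535, 250.75279106858054) [ 0.4958716  -0.08423435  0.015     ] [ 0.50073077 -0.08605466  0.024     ]
carrier 0.56 [208.3, 244.8] [ 0.49543001 -0.07488787  0.        ]
```

View pics/w1.png

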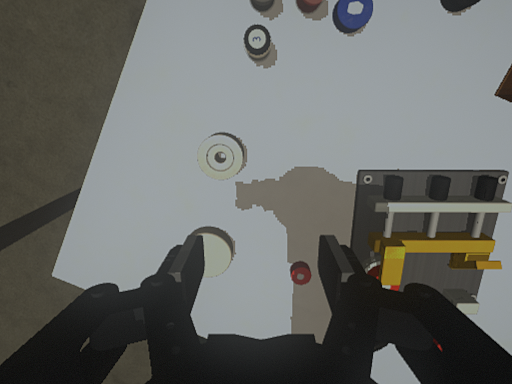

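The wrist view shows the weight at (220,157) and the carrier at (210,252), which agrees with the top view to about 1 mm. I'm descending.

Emit:
move_arm(series=[[0.59,-0.94,0.3,0,0,0,0.4],[0,0,1,0,0,0,0.4],[0,0,1,0,0,0,0.4],[0,0,0.8,0,0,0,0.4],[0,0,0.2,0,0,0,0.4]])

```text
clock: 4.2
tcp_pos: [0.5931, -0.1031, 0.0166]
tool_rot: [3.141, 0.006, -0.054]
wrist_force: [-0.1, -0.2, -0.2]
opening: 0.0597
finger_force: 0.0
```

Emit:
move_arm(series=[[0,0,0.2,0,0,0,0.4],[0,0,0,0,0,0,0.4]])

```text
clock: 4.4
tcp_pos: [0.5964, -0.1021, 0.0121]
tool_rot: [3.141, -0.001, -0.052]
wrist_force: [0.1, -0.2, -0.3]
opening: 0.0599
finger_force: 0.0
```

Emit:
move_arm(series=[[0.02,-0.07,0.15,0,0,0,0.4],[0,0,0.11,0,0,0,0.4],[0,0,0,0,0,0,-0.2],[0,0,0,0,0,0,-0.4],[0,0,0,0,0,0,-0.4]])

```text
clock: 4.9
tcp_pos: [0.5973, -0.098, 0.0016]
tool_rot: [-3.142, -0.001, -0.05]
wrist_force: [-0.1, 1.1, 3.2]
opening: 0.04
finger_force: 61.2
```

Emit:
move_arm(series=[[0,0,0,0,0,0,-0.6],[0,0,0,0,0,0,-0.6]])

```text
clock: 5.1
tcp_pos: [0.5973, -0.098, 0.0016]
tool_rot: [-3.142, -0.001, -0.05]
wrist_force: [-1.3, 0.9, 5.4]
opening: 0.0399
finger_force: 61.4
```

Emit:
move_arm(series=[[0,0,-0.4,0,0,0,-0.6],[0,0,-1,0,0,0,-0.6],[0,0,-1,0,0,0,-0.6],[0,0,-0.5,0,0,0,-0.6],[0,0,0,0,0,0,-0.6]])

```text
clock: 5.6
tcp_pos: [0.5992, -0.0986, 0.1207]
tool_rot: [3.141, -0.008, -0.051]
wrist_force: [1.8, -0.6, -2.9]
opening: 0.04
finger_force: 61.4
```

Emit:
move_arm(series=[[-0.4,0.8,0,0,0,0,-0.6],[-0.46,0.92,0,0,0,0,-0.6],[-0.46,0.92,0,0,0,0,-0.6],[-0.46,0.92,0,0,0,0,-0.6],[-0.46,0.92,0,0,0,0,-0.6]])

```text
clock: 6.1
tcp_pos: [0.4961, -0.2732, 0.1151]
tool_rot: [-3.14, 0.004, -0.05]
wrist_force: [0.5, 0.5, -2.8]
opening: 0.0398
finger_force: 61.4
```

Emit:
move_arm(series=[[-0.46,0.92,0,0,0,0,-0.6],[-0.4,0.8,0,0,0,0,-0.6],[0,0,0,0,0,0,-0.6],[0,0,0,0,0,0,-0.6]])

```text
clock: 6.5
tcp_pos: [0.4586, -0.3399, 0.1153]
tool_rot: [-3.14, 0.003, -0.054]
wrist_force: [0.9, 0.7, -3.5]
opening: 0.0402
finger_force: 61.4
```

```bash
python3 - <<'E'
from h import *
im=save("wrist","w2.png")
k=save("top","t2.png",(200,130,360,250),4)
s=arm.sense(); print(s["tcp_pos"],s["tool_rot"],s["wrist_force"],s["opening"])
E
```

```text
[ 0.46083449 -0.33745653  0.11577772] [-3.13885044e+00  1.37769066e-03 -4.83313438e-02] [ 0.32180384  1.02070125 -3.00509424] 0.04021466191539478
```

View pics/w2.png

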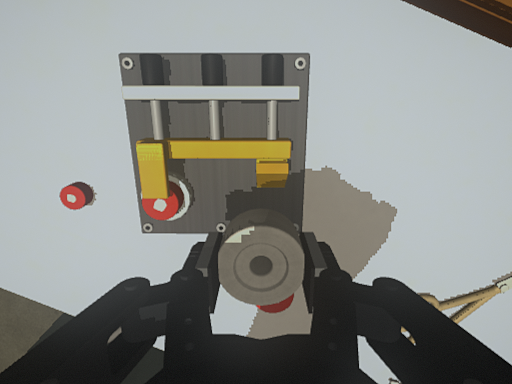

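```bash
python3 - <<'E'
from h import *
im=vision.read_camera("wrist"); s=arm.sense(); print(s["tcp_pos"],s["tool_rot"],s["wrist_force"])
print("weight top",ray(im,(260.5,265.5),.138), "disc", ray(im,(261,262),.138))
print("corners",ray(im,(119,53),.008),ray(im,(310,54),.008),ray(im,(142,234),.008))
g=lambda x,y:np.array([.49253,-.30454])+np.array([[.99862,.0525],[-.0525,.99862]])@[x,y]
for n,p in dict(c0=(.0775,.075,.008),c1=(.0775,-.075,.008),c3=(-.0775,.075,.008),cup=(-.037,.045,.02),hl=(-.004,-.033,.048),hr=(-.004,-.057,.048)).items():
    w=g(*p[:2]); print(n,w,proj(im,[*w,p[2]]))
print("press",g(-.0343,-.045))
E
```

```text
[ 0.46128654 -0.33725236  0.1160397 ] [-3.13920036e+00  8.45664707e-04 -4.73441008e-02] [-0.22537696  0.6653915  -3.0460913 ]
weight top [ 0.4619954  -0.33836703  0.138     ] disc [ 0.46380878 -0.33868407  0.138     ]
corners [ 0.57419125 -0.23350042  0.008     ] [ 0.56633105 -0.38125365  0.008     ] [ 0.42037782 -0.22550156  0.008     ]
c0 [ 0.57386055 -0.23371225] [np.float64(119.35201060265723), np.float64(53.45131406053025)]
c1 [ 0.56598555 -0.38350525] [np.float64(312.91194805631096), np.float64(54.33317749415693)]
c3 [ 0.41907445 -0.22557475] [np.float64(142.31227219040898), np.float64(235.26955404121918)]
cup [ 0.45794356 -0.2576596 ] [np.float64(166.6066654774952), np.float64(198.46773467596367)]
hl [ 0.48680302 -0.33728446] [np.float64(257.85722007344947), np.float64(168.57630905260913)]
hr [ 0.48554302 -0.36125134] [np.float64(290.86964419401943), np.float64(168.74670255946788)]
press [ 0.45591483 -0.34767715]
```

Emit:
move_arm(series=[[-0.13,0.24,0.3,0,0,0,-0.6],[0,0,0.8,0,0,0,-0.6],[0,0,0.5,0,0,0,-0.6],[0,0,0,0,0,0,-0.6],[0,0,0,0,0,0,-0.6]])

```text
clock: 7.15
tcp_pos: [0.4549, -0.3487, 0.0525]
tool_rot: [-3.141, 0.001, -0.05]
wrist_force: [0.0, -0.1, -1.8]
opening: 0.0401
finger_force: 61.5
```

Emit:
move_arm(series=[[0.02,-0.04,0.25,0,0,0,-0.6],[0,0,0.2,0,0,0,-0.6],[0,0,0.15,0,0,0,-0.6],[0,0,0.15,0,0,0,-0.6],[0,0,0,0,0,0,-0.6]])

```text
clock: 7.65
tcp_pos: [0.4527, -0.3477, 0.0224]
tool_rot: [-3.141, 0.005, -0.052]
wrist_force: [-5.2, -1.0, -0.3]
opening: 0.0402
finger_force: 61.6
```

Emit:
move_arm(series=[[0.03,0,0.12,0,0,0,-0.6],[0,0,0.1,0,0,0,-0.6],[0,0,0.1,0,0,0,-0.6],[0,0,0,0,0,0,-0.6],[0,0,0,0,0,0,-0.6]])

```text
clock: 8.15
tcp_pos: [0.4527, -0.3478, 0.0097]
tool_rot: [-3.141, 0.007, -0.052]
wrist_force: [-7.0, -1.1, 0.8]
opening: 0.0403
finger_force: 61.9
```

Emit:
move_arm(series=[[0,0,0.05,0,0,0,-0.6],[0,0,0.02,0,0,0,-0.6],[0,0,0,0,0,0,-0.6]])

```text
clock: 8.45
tcp_pos: [0.4527, -0.3478, 0.0096]
tool_rot: [-3.141, 0.007, -0.052]
wrist_force: [-11.3, 1.7, 17.9]
opening: 0.04
finger_force: 63.7
```

Emit:
move_arm(series=[[0,0,-0.04,0,0,0,-0.6],[0,0,0,0,0,0,0.4],[0,0,0,0,0,0,0.4],[0,0,-0.3,0,0,0,0.4],[0,0,-0.7,0,0,0,0.4]])

```text
clock: 8.95
tcp_pos: [0.4569, -0.3461, 0.0481]
tool_rot: [-3.139, 0.002, -0.049]
wrist_force: [0.1, 0.4, -0.3]
opening: 0.0599
finger_force: 0.0
```

Emit:
move_arm(series=[[0,0,-1,0,0,0,0.4],[-0.5,0,-0.8,0,0,0,0.4],[-0.5,-0.5,0,0,0,0,0.4],[0,0,0,0,0,0,0.4],[0,0,0,0,0,0,0.4]])

```text
clock: 9.45
tcp_pos: [0.4191, -0.3252, 0.122]
tool_rot: [3.141, -0.003, -0.049]
wrist_force: [0.7, 0.2, 0.4]
opening: 0.0595
finger_force: 0.0
```

```bash
python3 - <<'E'
from h import *
im=save("wrist","w3.png")
s=arm.sense(); print(s["tcp_pos"],s["tool_rot"],s["wrist_force"],s["opening"])
for r in nets.masks_of("wrist","red_mount")+nets.masks_of("wrist","steel_weight"):
    M=cv2.moments(r["mask"].astype(np.uint8)); p=(M["m10"]/M["m00"],M["m01"]/M["m00"])
    print(r["p"],r["box"],p,ray(im,p,.034))
g=lambda x,y:np.array([.49253,-.30454])+np.array([[.99862,.0525],[-.0525,.99862]])@[x,y]
for n,p in dict(mount=(-.037,.045,.034),weight=(-.0375,-.045,.032),cup=(-.037,.045,.02),c0=(.0775,.075,.008),c3=(-.0775,.075,.008)).items():
    w=g(*p[:2]); print(n,w,np.round(proj(im,[*w,p[2]])))
E
```

```text
[ 0.41937236 -0.32561717  0.12160376] [ 3.14060099e+00 -2.38508309e-03 -4.94255971e-02] [0.79843607 0.01047776 1.26161225] 0.06014499681319668
0.81 [176.2, 150.2, 44.3, 45.1] (175.06051202482544, 151.14740108611326) [ 0.45776552 -0.26076148  0.034     ]
0.56 [287.0, 248.8, 43.8, 47.3] (284.66525423728814, 249.40738498789347) [ 0.36770167 -0.34439992  0.034     ]
0.94 [285.9, 153.8, 51.9, 55.9] (286.17482817869416, 151.9274054982818) [ 0.452892  -0.3477195  0.034    ]
mount [ 0.45794356 -0.2576596 ] [171. 151.]
weight [ 0.45271925 -0.34750915] [286. 152.]
cup [ 0.45794356 -0.2576596 ] [176. 148.]
c0 [ 0.57386055 -0.23371225] [128.  -6.]
c3 [ 0.41907445 -0.22557475] [150. 191.]
```

View pics/w3.png

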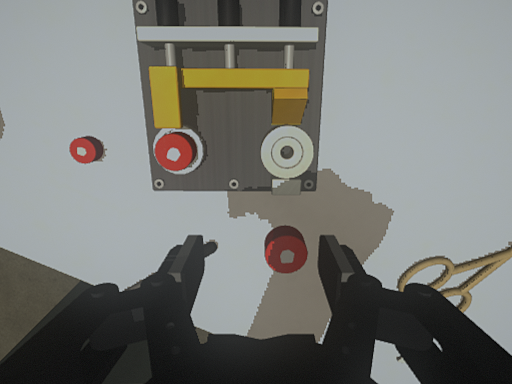

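The weight is seated at (286,152), the catch is back, and the nose at (166,97) is clear of the sample at (174,152). Next I approach the sample.

Emit:
move_arm(series=[[0.44,-0.86,0,0,0,0,0.2],[0.44,-0.86,0,0,0,0,0.2],[0,0,0.8,0,0,0,0.2],[0,0,0.7,0,0,0,0.2],[0,0,0,0,0,0,0.2]])

```text
clock: 10.1
tcp_pos: [0.4551, -0.257, 0.0575]
tool_rot: [-3.138, 0.007, -0.049]
wrist_force: [-1.3, 0.5, 0.6]
opening: 0.0513
finger_force: 0.0
```

Emit:
move_arm(series=[[0,0,0,0,0,0,0.2],[0,0,0,0,0,0,0.2]])

```text
clock: 10.3
tcp_pos: [0.4577, -0.2594, 0.062]
tool_rot: [3.14, -0.002, -0.051]
wrist_force: [0.6, -0.8, 1.1]
opening: 0.0512
finger_force: 0.0
```

Emit:
move_arm(series=[[0,0,0.4,0,0,0,0.2],[0,0,0.4,0,0,0,0.2],[0,0,0.2,0,0,0,0.2],[0,0,0,0,0,0,0.2],[0,0,0,0,0,0,0.2]])

```text
clock: 10.8
tcp_pos: [0.4572, -0.2588, 0.0217]
tool_rot: [3.141, -0.001, -0.051]
wrist_force: [-0.2, 0.4, -0.2]
opening: 0.0509
finger_force: 0.0
```

Emit:
move_arm(series=[[0,0,0.02,0,0,0,-0.1],[0,0,0,0,0,0,-0.3],[0,0,0,0,0,0,-0.6],[0,0,0,0,0,0,-0.6],[0,0,0,0,0,0,-0.6]])

```text
clock: 11.3
tcp_pos: [0.4571, -0.2586, 0.0211]
tool_rot: [3.141, -0.001, -0.05]
wrist_force: [-0.8, -0.5, 5.5]
opening: 0.0272
finger_force: 59.1
```

Emit:
move_arm(series=[[0,0,-0.2,0,0,0,-0.6],[0,0,-0.5,0,0,0,-0.6],[0,0,-0.9,0,0,0,-0.6],[0,0,-0.6,0,0,0,-0.6],[0,0,0,0,0,0,-0.6]])

```text
clock: 11.8
tcp_pos: [0.4589, -0.2597, 0.1118]
tool_rot: [3.138, -0.007, -0.05]
wrist_force: [0.7, -0.5, -0.4]
opening: 0.027
finger_force: 59.2
```

Emit:
move_arm(series=[[0.1,-0.7,0,0,0,0,-0.6],[0.14,-0.93,0,0,0,0,-0.6],[0.14,-0.93,0,0,0,0,-0.6],[0.1,-0.7,0,0,0,0,-0.6],[0,0,0,0,0,0,-0.6]])

```text
clock: 12.3
tcp_pos: [0.4829, -0.1232, 0.1075]
tool_rot: [-3.138, 0.001, -0.041]
wrist_force: [-0.9, 0.7, 0.3]
opening: 0.0271
finger_force: 59.2
```

```bash
python3 - <<'E'
from h import *
im=save("wrist","w4.png")
s=arm.sense(); print(s["tcp_pos"],s["tool_rot"],s["wrist_force"],s["opening"])
for cam in("wrist","top"):
  k=vision.read_camera(cam)
  for t in("carrier","red_mount"):
   for r in nets.masks_of(cam,t):
    M=cv2.moments(r["mask"].astype(np.uint8)); p=(M["m10"]/M["m00"],M["m01"]/M["m00"])
    print(cam,t,round(r["p"],2),r["box"],np.round(p,1),np.round(ray(k,p,.02),4),np.round(ray(k,p,.098),4))
E
```

```text
[ 0.48240066 -0.12641006  0.10755045] [-3.14016270e+00  1.27871195e-03 -4.50914904e-02] [-0.16581808 -0.75792823 -0.71658594] 0.027036722858736366
wrist carrier 0.85 [197.9, 183.2, 65.7, 68.4] [198.3 182. ] [ 0.4948 -0.0773  0.02  ] [ 0.5159 -0.0955  0.098 ]
wrist red_mount 0.79 [489.4, 306.8, 45.1, 48.2] [490.5 306.3] [ 0.3637 -0.3348  0.02  ] [ 0.4295 -0.2654  0.098 ]
wrist red_mount 0.68 [261.9, 248.2, 60.6, 67.3] [260.4 249.8] [ 0.4315 -0.1245  0.02  ] [ 0.4742 -0.1267  0.098 ]
wrist red_mount 0.68 [315.7, 214.9, 28.0, 27.2] [315.6 212.5] [ 0.4642 -0.1721  0.02  ] [ 0.4958 -0.158   0.098 ]
top carrier 0.46 [186.8, 201.3, 10.6, 1.8] [187.2 199.8] [ 0.473  -0.0884  0.02  ] [ 0.4617 -0.0985  0.098 ]
top red_mount 0.83 [319.2, 265.0, 18.8, 21.0] [319.6 265.2] [ 0.3562 -0.3437  0.02  ] [ 0.3547 -0.3325  0.098 ]
top red_mount 0.55 [300.6, 186.4, 60.0, 32.1] [301.8 186.6] [ 0.5054 -0.3082  0.02  ] [ 0.4914 -0.2999  0.098 ]
top red_mount 0.45 [231.3, 207.6, 6.0, 7.2] [231.4 208.7] [ 0.4583 -0.1739  0.02  ] [ 0.4482 -0.1768  0.098 ]
```

View pics/w4.png

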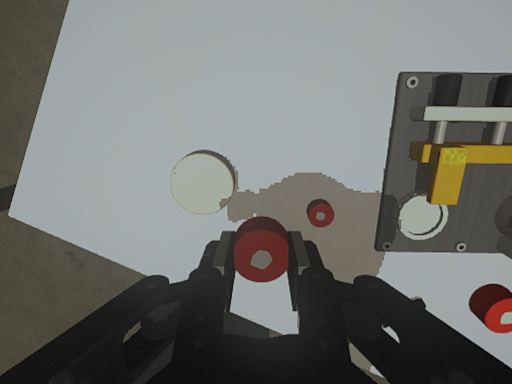

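The sample is held upright at (262,250), the cup at (422,216) is empty, and the carrier is at (203,183).

Emit:
move_arm(series=[[0.11,-0.64,0,0,0,0,-0.6],[0.11,-0.64,0,0,0,0,-0.6],[0,0,0.8,0,0,0,-0.6],[0,0,0.7,0,0,0,-0.6],[0,0,0.2,0,0,0,-0.6]])

```text
clock: 13.15
tcp_pos: [0.492, -0.0789, 0.038]
tool_rot: [-3.142, 0.005, -0.051]
wrist_force: [-1.2, 0.3, 0.4]
opening: 0.027
finger_force: 59.2
```

Emit:
move_arm(series=[[0,0,0,0,0,0,-0.6],[0,0,0,0,0,0,-0.6],[0,0,0,0,0,0,-0.6]])

```text
clock: 13.45
tcp_pos: [0.4947, -0.079, 0.0413]
tool_rot: [3.141, -0.003, -0.051]
wrist_force: [-0.6, -0.4, -0.1]
opening: 0.0272
finger_force: 59.2
```

Emit:
move_arm(series=[[-0.03,-0.08,0.1,0,0,0,-0.6],[0,0,0.15,0,0,0,-0.6],[0,0,0.1,0,0,0,-0.6],[0,0,0,0,0,0,-0.6],[0,0,0,0,0,0,-0.6]])

```text
clock: 13.95
tcp_pos: [0.4927, -0.0752, 0.0259]
tool_rot: [-3.142, 0.0, -0.05]
wrist_force: [-0.8, -0.8, -0.3]
opening: 0.027
finger_force: 59.2
```

Emit:
move_arm(series=[[0,0,0.03,0,0,0,-0.6],[0,0,0,0,0,0,-0.6]])

```text
clock: 14.15
tcp_pos: [0.4928, -0.0752, 0.0249]
tool_rot: [-3.142, -0.0, -0.05]
wrist_force: [0.1, 0.4, 0.2]
opening: 0.0269
finger_force: 59.2
```

Emit:
move_arm(series=[[0,0,0.02,0,0,0,-0.6],[0,0,0.02,0,0,0,-0.6],[0,0,0,0,0,0,-0.6]])

```text
clock: 14.45
tcp_pos: [0.4929, -0.0752, 0.0245]
tool_rot: [-3.142, -0.001, -0.05]
wrist_force: [-1.2, 0.7, 9.9]
opening: 0.0271
finger_force: 60.3
```

Contact at 10 N. I'm backing off slightly, releasing and retreating.

Emit:
move_arm(series=[[0,0,-0.02,0,0,0,-0.6],[0,0,0,0,0,0,0],[0,0,0,0,0,0,0.2],[0,0,0,0,0,0,0.2],[0,0,-0.2,0,0,0,0.2]])

```text
clock: 14.95
tcp_pos: [0.492, -0.075, 0.0315]
tool_rot: [-3.141, 0.002, -0.05]
wrist_force: [-0.5, -0.2, 0.1]
opening: 0.0513
finger_force: 0.0
```

Emit:
move_arm(series=[[0,0,-0.8,0,0,0,0.2],[0,0,-1,0,0,0,0.2],[-0.8,0.4,-0.4,0,0,0,0.2],[-0.8,0.4,0,0,0,0,0.2],[0,0,0,0,0,0,0.2]])

```text
clock: 15.45
tcp_pos: [0.4218, -0.106, 0.1209]
tool_rot: [3.141, 0.005, -0.056]
wrist_force: [-0.3, 0.3, 0.1]
opening: 0.0513
finger_force: 0.0
```

```bash
python3 - <<'E'
from h import *
im=save("wrist","w5.png")
s=arm.sense(); print(s["tcp_pos"],s["wrist_force"])
for t in("carrier","red_mount","steel_weight"):
   for r in nets.masks_of("wrist",t):
    M=cv2.moments(r["mask"].astype(np.uint8)); p=(M["m10"]/M["m00"],M["m01"]/M["m00"])
    print(t,round(r["p"],2),r["box"],np.round(ray(im,p,.02),4),np.round(ray(im,p,.035),4))
E
```

```text
[ 0.42493702 -0.1049931   0.12085979] [1.19886646 0.9741637  0.60937237]
carrier 0.97 [216.7, 104.5, 67.8, 72.6] [ 0.4929 -0.0772  0.02  ] [ 0.4931 -0.0793  0.035 ]
red_mount 0.95 [500.9, 241.2, 21.7, 44.5] [ 0.3637 -0.3226  0.02  ] [ 0.372  -0.3094  0.035 ]
red_mount 0.84 [217.4, 105.2, 43.5, 44.4] [ 0.4923 -0.074   0.02  ] [ 0.4925 -0.0762  0.035 ]
red_mount 0.71 [338.3, 140.4, 30.0, 25.6] [ 0.4605 -0.1714  0.02  ] [ 0.4628 -0.1676  0.035 ]
```

View pics/w5.png

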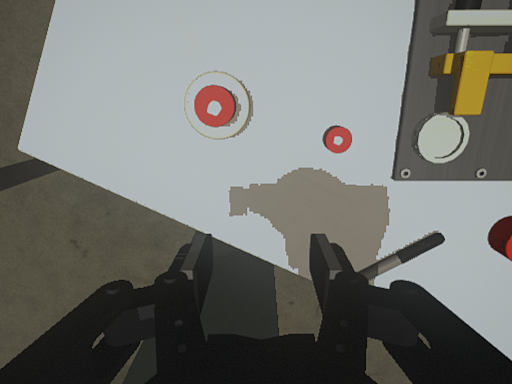

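The sample lies flat and centred on the carrier at (215,105), within 1–3 mm. The nose is still back from the cup, and the robot is clear of everything. I'm handing in.

```bash
python3 -c "
from cell import arm
print(arm.job_done())"
```

```text
the job is handed in; nothing more can be done
None
```

I handed the job in at about 15.6 s; no verdict came back. The last picture showed the red sample flat on the carrier, about 1–3 mm off centre, and the catch still held back; the weight was out of view there, last seen seated in the gap before I lifted the sample.

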